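# Press a watch back home

## Robot

A 6-joint arm with a two-finger parallel gripper is mounted at the origin on the work surface. World frame = base frame: x ahead of the robot, y to its left, z up, the work surface at z = 0. Lengths are in m, angles in rad, forces in N, time in s.
With the tool pointing down it reaches from about 0.375 to 0.9 m from the base axis. Payload 3.1 kg.
Tool frame: the origin (TCP) lies midway between the tips of the shut fingers; the grasp point (between the pads) lies 19 mm behind it (manip.hold_point_z is the distance from the TCP to the grasp point, in m); x points along the fingers, y is the direction in which the jaws open and shut, and the axes are right-handed (so a half turn about x gives the same grasp; the last joint's range is limited). The gripper opens to 85 mm and grips with 20 to 120 N. Pads are 22 mm wide; open, the fingers measure 114 mm over their backs; the gripper's body (76 mm by 85 mm) begins 54 mm behind the grasp point. The pads swing forward as they close: fully open they stand 13 mm farther back than shut.
Start: joints at [-1.427, 0.527, 1.433, -0, 1.181, -0.178], TCP at [0.198, -0.593, 0.231] pointing down, gripper open.
Joint ranges: [-3.08, 3.08], [-0.75, 2.2], [0.22, 2.44], [-1.43, 4.57], [0, 2.65], [-2.85, 2.85]. Speed limits (rad/s): [2.79, 2.79, 3.14, 3.14, 3.14, 3.14].

## Interface

Orientations are given as a unit quaternion [x, y, z, w].
In Python, from station import manip, snapshot gives the robot as it stands.
- The arm moves only by the tool play_rows, never from a script. Its argument "series" is a list of rows, each a list of 4 numbers: the shift along the tool's x, y, z in m, then the turn about the tool's x in degrees. In form: [[tx, ty, tz, spin], ...]. A call has 1 to 20 rows; each row is the pose to reach, as a shift and turn from the pose measured when the call began, along the tool's axes at that moment; what a row does not reach only later rows make up. A row lasts 1/10 s, in which the tool goes at most 50 mm and 8.59 degrees, less where a joint would pass 70% of its speed; a pose out of reach is approached as far as the arm can. A call with a gripper value outside its range is refused whole. "claw" is the opening in per cent of the stroke, from 0 (shut) to 100 (fully open), set as the call begins (left out, the last holds). The fingers move at their own pace and stop on an object; "force" is the grip in N (left out, the last holds). Time passes only in rows, so rows that repeat a pose let the fingers close. It gives the time, the measured TCP pose, the force and the opening at its end, in the units of the state.
- manip.sense(): the state, without advancing time (a new reading comes with each control period).
- snapshot(name): name is "side" or "top" or "wrist"; returns a dict with "image" (480x640x3 uint8, blue, green, red), "depth" (480x640 float32, m along the optical axis (not along the pixel's ray), 0 where there is no reading), "fov_y" (degrees; the focal length in pixels is half the picture's height over the tangent of half this angle, whatever the lens; pixels are square), "cx", "cy" (the principal point, pixels), "R" (3x3) and "t" (3): a world point X has camera coordinates R X + t. Camera axes: x right, y down, z forward; pixel columns grow to the right and rows downward; lengths in m; the calibration is good to about 2 mm. A picture is of the moment at which its call begins.
- manip.sign_off(): hands the job in, once; it reports no verdict.
The state is a dict: "t": time; "q": joint angles; "qd": joint speeds; "tau": joint torques, N m; "tcp_pos": TCP position; "tool_rot": TCP orientation; "force": force on the tool from outside, world axes, zero at the start; "ft_torque": the same for the moment, N m; "finger_gap": opening from 0.0 (shut) to 1.0 (fully open).
Only numpy, scipy, OpenCV 4.12 (cv2) and the standard library are available. Lean on these libraries where they do the work, as an engineer would, in place of code of your own. Each camera call takes 0.05 s, during which the arm holds its last target.

## Task

A watch lies in the bench press with its back still standing proud. Pull the press's long lever all the way down to its stop so that the back is pressed home, then keep hold and ease the lever slowly back up, over about four seconds and never letting it fly, until it is fully home, and let go. Leave the lever of the small strap punch alone.

Things in the scene. Friction and masses are not known exactly. Their poses are not given: they have to be found in the camera images.
- lever_grip (a point): Centre of the case press lever's round black grip (26 mm diameter, 72 mm long): on the lever's axis, 200 mm from the hinge, 30 mm from the free end; 266 mm above the counter at rest, 92 mm when right down. Axes at rest: z up; x level, from grip to machine; y along the hinge axis. They turn with the lever. At rest the hinge axis is 176 mm from here along x and 96 mm lower. 25 mm free on both sides.
- case_lever (a joint): Lever of the case press, the taller machine (grey C frame 155 mm high, watch in a white nest under its ram). Angle in rad: 0 home, sloping 0.5 rad up towards the robot; grows as the grip is pulled down, 0.9 at the stop (0.4 rad below level). A spring lifts it: about 2 N at the grip at home, 10 N at the stop; let go, it flies up.
- case_back (a joint): Watch back, a steel disc 32 mm across under the ram. How far it is pressed in, m: 0 standing proud, 0.003 home. The lever drives the ram down, 28 mm per rad, with a sprung pad at its foot: the back starts to move at about 0.67 rad of lever, is home at about 0.78, and stays where it is pressed.
- punch_lever (a joint): Lever of the other machine, the strap punch: bare steel, 90 mm high, on a wooden base 140 x 70 mm, with a short flat bar lever 125 mm long. Angle in rad: 0 at rest, grows as it is pulled down; sprung up. Not to be used.
Things that resemble listed ones, but are neither listed nor needed, are in the scene too. What is meant by the part that bears punch_lever is not orange, and is the smaller of those in its own colour.

How it is judged:
On the way, in this order (a step that is already met when the one before it is completed fails the run):
1. the lever of the case press is pulled right down (within 0.1 rad of its stop) and the watch back is pressed in (value of joint case_lever above 0.8 rad and value of joint case_back above 0.002 m), for 0.1 s.
2. the lever is back home (within 0.1 rad) (value of joint case_lever below 0.1 rad), for 0.2 s.
At the end, for the whole second after the job is handed in: The case press's lever is fully home (within 0.06 rad of rest), the watch back is pressed in (more than 2 of its 3 mm), and the punch's lever is at rest (value of joint case_lever below 0.06 rad and value of joint case_back above 0.002 m and value of joint punch_lever below 0.1 rad); the robot touches nothing.
It fails at once if the lever flies back: it rises faster than 1.2 rad/s while still more than 0.2 rad from home (value of joint case_lever above 0.2 rad and velocity of joint case_lever below -1.2 rad/s).
It fails at once if the strap punch's lever is pulled (more than 0.2 rad) (value of joint punch_lever above 0.2 rad).
It also fails if it takes over 48 s, if anything falls off the work surface, if the arm or the gripper's body presses on something with over 40 N, if the wrist force passes 120 N, or if a joint passes its speed limit or range.

## Working session

There is one attempt and no reset: what is moved stays moved. The work goes in short steps, Python scripts to look and compute and a tool call to move; the robot and the scene stay as the last step left them, time stands still between calls to the robot, and variables do not carry over. Pictures are saved under pics/ and viewed, and the job is handed in when it is done.

Besides the shell and the picture viewer there is one more tool, called after ">>>" as name([rows], argument=value, ...), one row to a line, values as JSON. play_rows: Moves the arm, as the interface text tells. Its arguments: {"type":"object","properties":{"series":{"type":"array","items":{"type":"array","items":{"type":"number"}}},"claw":{"type":"number"},"force":{"type":"number"}},"required":["series"]}

```bash
mkdir -p pics; ls; cat > h.py <<'E'
import numpy as np,cv2
from station import manip,snapshot
def xyz(s):
    f=240/np.tan(np.radians(s["fov_y"])/2)
    v,u=np.mgrid[0:480,0:640]; d=s["depth"]
    c=np.stack([(u-s["cx"])/f*d,(v-s["cy"])/f*d,d],-1)
    return (c-np.array(s["t"]))@np.array(s["R"])
def proj(s,X):
    f=240/np.tan(np.radians(s["fov_y"])/2)
    c=np.array(s["R"])@np.array(X)+np.array(s["t"]); return c[0]/c[2]*f+s["cx"],c[1]/c[2]*f+s["cy"]
E
python3 - <<'E'
from h import *
print(manip.sense())
for n in("side","top"):
    s=snapshot(n);cv2.imwrite(f"pics/{n}0.png",s["image"]);np.savez(f"{n}0.npz",**s)
    print(n,s["fov_y"],s["cx"],s["cy"],s["R"],s["t"])
E
```

```text
pics
{'t': 0.0, 'q': array([-1.42751686e+00,  5.28471285e-01,  1.43391768e+00, -1.56568582e-05,
        1.18138932e+00, -1.78490296e-01]), 'qd': array([ 0.00111753,  0.00060161, -0.00131603,  0.00106218,  0.00011294,
       -0.0003632 ]), 'tau': array([ 2.20907590e-03, -4.42338932e+01, -1.78026778e+01, -1.08497652e-04,
        8.35845654e-03, -4.54095598e-06]), 'tcp_pos': array([ 0.19757849, -0.59218688,  0.23032558]), 'tool_rot': array([ 0.69798288,  0.11404737, -0.69796591,  0.11250196]), 'force': array([-0.27840208,  0.03780579,  0.95398097]), 'ft_torque': array([ 0.0234355 , -0.02453687, -0.0212785 ]), 'finger_gap': 0.9999439647688223}
side 48.863669740639885 312.3497020541061 239.48577191095836 [[ 0.96119967 -0.27522049 -0.01867827]
 [-0.18151645 -0.58004813 -0.79410071]
 [ 0.20771849  0.76667975 -0.60749912]] [-0.49501599  0.09714694  1.50162175]
top 53.86586384007674 319.9878280638794 240.73528146898465 [[-0.02306921 -0.99967599  0.01075776]
 [-0.99447103  0.02184377 -0.10271422]
 [ 0.10244595 -0.01306781 -0.99465273]] [-0.18698272  0.45505579  1.40641125]
```

View pics/side0.png

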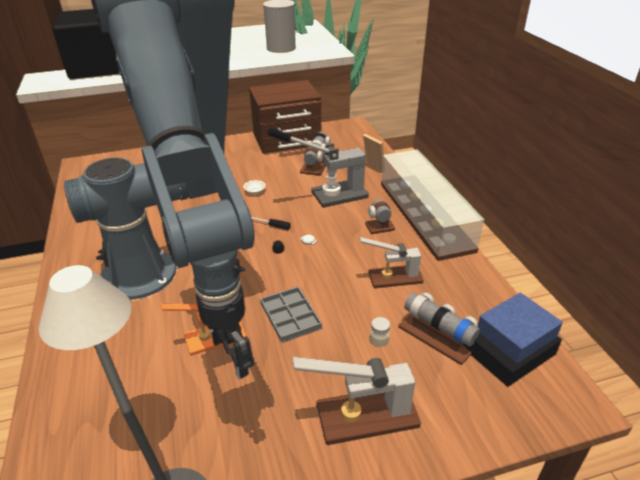

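View pics/top0.png

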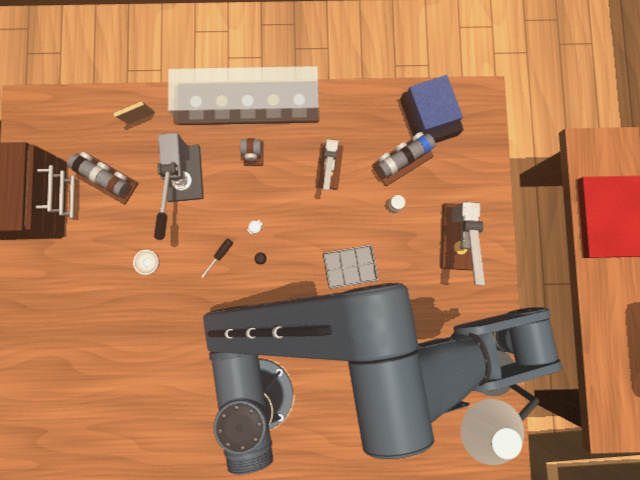

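Candidates: the case press grip (black) is at top (160,225) / side (283,135), with the press's grey C frame and white nest at side (335,180). Other things it could be mistaken for:
- small steel punch, top (328,165) / side (395,262), the one to leave alone
- large steel punch, top (465,240) / side (370,385)
- orange punch, side (200,330)
- black-handled screwdriver, top (223,248) / side (278,224)

I choose the grip at top (160,225). Next I'll check it in a close crop.

```bash
python3 - <<'E'
from h import *
for n,(a,b,c,d) in {"top":(120,260,120,220),"side":(110,220,250,390)}.items():
    s=dict(np.load(f"{n}0.npz")); P=xyz(s)
    im=s["image"]; cv2.imwrite(f"pics/{n}_crop.png",cv2.resize(im[a:b,c:d],None,fx=4,fy=4,interpolation=cv2.INTER_CUBIC))
    g=im.max(2)<60
    m=g&(P[...,2]>.2)&(P[...,2]<.33)&(P[...,0]>.35)
    if n=="top": m[:, :130]=0; m[:,200:]=0
    k,l,st,ce=cv2.connectedComponentsWithStats(m.astype(np.uint8))
    for i in range(1,k):
        if st[i,4]>20:
            Q=P[l==i]; mu=Q.mean(0); w=np.linalg.svd(Q-mu)[2][0]; t=(Q-mu)@w
            print(n,st[i],ce[i],mu,w,t.min(),t.max(),Q.min(0),Q.max(0))
    # tall parts of press
    x0,x1=(155,205) if n=="top" else (260,375)
    sub=np.zeros(im.shape[:2],bool); sub[(125 if n=="top" else 120):(245 if n=="top" else 205),x0:x1]=1
    M=sub&(P[...,2]>.1)&(P[...,2]<.33)
    print(n,P[M].min(0),P[M].max(0))
    for z in np.arange(.1,.32,.02):
        mm=M&(abs(P[...,2]-z)<.01)
        if mm.sum(): print(round(z,2),mm.sum(),P[mm].mean(0).round(3),P[mm].min(0).round(3),P[mm].max(0).round(3))
E
```

```text
top [0.43840041 0.19069449 0.10009062] [0.75378006 0.25422908 0.29092989]
0.1 17 [0.698 0.207 0.105] [0.627 0.2   0.1  ] [0.751 0.223 0.11 ]
0.12 40 [0.676 0.2   0.125] [0.625 0.192 0.112] [0.742 0.227 0.13 ]
0.14 170 [0.684 0.208 0.143] [0.624 0.191 0.13 ] [0.754 0.254 0.15 ]
0.16 617 [0.699 0.222 0.154] [0.624 0.192 0.15 ] [0.752 0.253 0.17 ]
0.18 195 [0.64  0.218 0.183] [0.605 0.194 0.17 ] [0.658 0.243 0.19 ]
0.2 84 [0.614 0.217 0.197] [0.571 0.197 0.19 ] [0.657 0.242 0.21 ]
0.22 60 [0.562 0.213 0.22 ] [0.535 0.207 0.21 ] [0.587 0.22  0.23 ]
0.24 57 [0.526 0.21  0.24 ] [0.495 0.198 0.23 ] [0.548 0.217 0.249]
0.26 97 [0.493 0.205 0.262] [0.439 0.195 0.251] [0.512 0.22  0.27 ]
0.28 169 [0.461 0.205 0.279] [0.438 0.194 0.27 ] [0.489 0.218 0.29 ]
0.3 3 [0.451 0.208 0.291] [0.446 0.206 0.29 ] [0.459 0.211 0.291]
side [268 128  23  14 181] [278.58563536 134.40883978] [0.47120935 0.19718717 0.26821104] [ 0.87324633 -0.02284608 -0.48674315] -0.03189495274694658 0.039633487858710265 [0.43869135 0.18738618 0.23985209] [0.50776001 0.21598651 0.29200671]
side [0.43869135 0.18058213 0.10015532] [0.84231113 0.59914349 0.29200671]
0.1 278 [0.643 0.467 0.105] [0.481 0.192 0.1  ] [0.84  0.597 0.11 ]
0.12 486 [0.647 0.441 0.12 ] [0.483 0.185 0.11 ] [0.842 0.599 0.13 ]
0.14 312 [0.647 0.285 0.139] [0.484 0.181 0.13 ] [0.834 0.594 0.15 ]
0.16 315 [0.689 0.213 0.155] [0.484 0.185 0.15 ] [0.755 0.569 0.17 ]
0.18 125 [0.64  0.211 0.182] [0.608 0.187 0.171] [0.661 0.244 0.19 ]
0.2 57 [0.607 0.211 0.198] [0.569 0.186 0.19 ] [0.659 0.236 0.209]
0.22 45 [0.559 0.208 0.22 ] [0.53 0.2  0.21] [0.585 0.215 0.23 ]
0.24 52 [0.518 0.203 0.24 ] [0.485 0.189 0.23 ] [0.551 0.216 0.25 ]
0.26 95 [0.483 0.197 0.261] [0.448 0.188 0.25 ] [0.51  0.207 0.27 ]
0.28 87 [0.459 0.198 0.278] [0.439 0.187 0.27 ] [0.49  0.216 0.289]
0.3 3 [0.45  0.197 0.291] [0.448 0.191 0.29 ] [0.453 0.201 0.292]
```

View pics/side_crop.png

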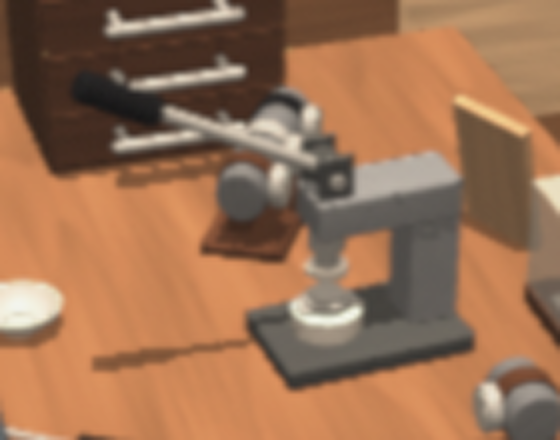

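View pics/top_crop.png

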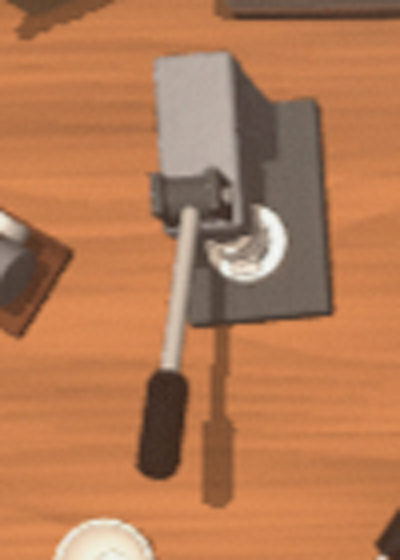

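The crops confirm it. The side crop shows the black grip at side (268–291,128–141) on the rod going to the hinge of the grey C frame, with the white nest beneath the ram. Next I'll refine its pose and convert the transit into tool axes.

```bash
python3 - <<'E'
from h import *
from scipy.spatial.transform import Rotation as Ro
s=dict(np.load("top0.npz")); P=xyz(s); im=s["image"]
sub=np.zeros(im.shape[:2],bool); sub[125:245,150:205]=1
M=sub&(abs(P[...,2]-.155)<.006)&(P[...,0]>.66)
r=cv2.minAreaRect(P[M][:,:2].astype(np.float32)*1000);print("frame top rect",r)
for n in("top","side"):
    s=dict(np.load(f"{n}0.npz")); P=xyz(s); im=s["image"]
    M=(P[...,2]>.2)&(P[...,2]<.3)&(P[...,0]>.42)&(P[...,0]<.6)&(P[...,1]>.17)&(P[...,1]<.24)
    Q=P[M]; 
    print(n,len(Q),"y(x)",np.polyfit(Q[:,0],Q[:,1],1),"z(x)",np.polyfit(Q[:,0],Q[:,2],1))
    for a in np.arange(.43,.6,.01):
        q=Q[abs(Q[:,0]-a)<.005]
        if len(q): print(round(a,2),len(q),((q[:,1].min()+q[:,1].max())/2).round(4),(np.ptp(q[:,1])).round(3),np.percentile(q[:,2],90).round(4))
st=manip.sense(); R=Ro.from_quat(st["tool_rot"]); print(R.as_matrix().round(4))
for X in([.2,-.59,.38],[.5,-.25,.4],[.471,.2035,.4]):
    print(X,R.inv().apply(np.array(X)-st["tcp_pos"]).round(4))
E
```

```text
frame top rect ((705.8599243164062, 223.73574829101562), (92.2877426147461, 56.63947296142578), 3.900531053543091)
top 418 y(x) [0.08111273 0.16715909] z(x) [-0.56459411  0.53899977]
0.44 32 0.2055 0.022 0.2842
0.45 43 0.2053 0.023 0.2895
0.46 38 0.2066 0.024 0.2875
0.47 40 0.206 0.022 0.2813
0.48 41 0.2082 0.024 0.2752
0.49 35 0.2067 0.02 0.2715
0.5 39 0.2089 0.023 0.265
0.51 19 0.2093 0.018 0.2605
0.52 19 0.2106 0.011 0.2467
0.53 15 0.212 0.01 0.2422
0.54 17 0.212 0.01 0.235
0.55 16 0.2137 0.011 0.2303
0.56 16 0.2131 0.009 0.2251
0.57 15 0.2151 0.011 0.2193
0.58 17 0.2148 0.009 0.2157
0.59 13 0.2163 0.011 0.2083
side 301 y(x) [0.10096348 0.15049995] z(x) [-0.54114894  0.52347537]
0.44 15 0.2028 0.022 0.2822
0.45 31 0.2019 0.028 0.2894
0.46 29 0.1988 0.021 0.2843
0.47 32 0.1978 0.021 0.2808
0.48 29 0.1986 0.017 0.2744
0.49 29 0.1972 0.018 0.2679
0.5 24 0.1979 0.019 0.2639
0.51 16 0.2028 0.016 0.2596
0.52 11 0.205 0.009 0.2467
0.53 14 0.2071 0.018 0.2397
0.54 12 0.207 0.014 0.2342
0.55 13 0.2084 0.013 0.2297
0.56 12 0.2071 0.008 0.2244
0.57 12 0.2087 0.014 0.2193
0.58 11 0.2081 0.006 0.2127
0.59 8 0.2122 0.008 0.2091
[[-3.000e-04  3.163e-01 -9.487e-01]
 [ 2.000e-03 -9.487e-01 -3.163e-01]
 [-1.000e+00 -2.000e-03 -4.000e-04]]
[0.2, -0.59, 0.38] [-0.1496 -0.0017 -0.0031]
[0.5, -0.25, 0.4] [-0.169  -0.2294 -0.3952]
[0.471, 0.2035, 0.4] [-0.1681 -0.6688 -0.5111]
```

>>> play_rows([
  [-0.05,0,0,0],
  [-0.1,0,0,0],
  [-0.15,0,0,0],
  [-0.17,-0.02,-0.04,0],
  [-0.17,-0.04,-0.08,0],
  [-0.17,-0.065,-0.12,0],
  [-0.17,-0.09,-0.16,0],
  [-0.17,-0.11,-0.2,0],
  [-0.17,-0.135,-0.24,0],
  [-0.17,-0.16,-0.28,0],
  [-0.17,-0.18,-0.32,0],
  [-0.17,-0.205,-0.36,0],
  [-0.17,-0.23,-0.395,0],
  [-0.17,-0.23,-0.395,0],
  [-0.17,-0.23,-0.395,0],
], claw=70)

```text
t: 1.6
tcp_pos: [0.4998, -0.2484, 0.4005]
tool_rot: [-0.697, -0.115, 0.698, -0.113]
force: [0.1, -0.8, -0.2]
finger_gap: 0.697
```

```bash
cat >> h.py <<'E'
from scipy.spatial.transform import Rotation as Ro
def rel(*Xs):
    st=manip.sense(); R=Ro.from_quat(st["tool_rot"]); m=R.as_matrix()
    print(st["t"],"tcp",st["tcp_pos"].round(4),"F",st["force"].round(2),"gap",st["finger_gap"],"q",st["q"].round(3))
    print("toolx",m[:,0].round(4),"yaw tool y",np.degrees(np.arctan2(m[1,1],m[0,1])).round(2))
    for X in Xs: print(X,R.inv().apply(np.array(X)-st["tcp_pos"]).round(4))
E
python3 -c "
from h import *
rel([.470,.206,.4])"
```

```text
1.6 tcp [ 0.4998 -0.2484  0.4005] F [ 0.12 -0.77 -0.17] gap 0.6969909979663738 q [-6.620e-01  2.840e-01  1.357e+00  1.000e-03  1.503e+00  5.840e-01]
toolx [-0.0016  0.0021 -1.    ] yaw tool y -71.41
[0.47, 0.206, 0.4] [ 0.0015 -0.4402 -0.1166]
```

>>> play_rows([
  [0,-0.044,-0.012,3],
  [0,-0.088,-0.024,6],
  [0,-0.132,-0.035,9],
  [0,-0.176,-0.047,12],
  [0,-0.22,-0.058,14],
  [0,-0.264,-0.07,14],
  [0,-0.308,-0.082,14],
  [0,-0.352,-0.094,14],
  [0,-0.396,-0.105,14],
  [0.001,-0.44,-0.117,14],
  [0.001,-0.44,-0.117,14],
  [0.001,-0.44,-0.117,14],
  [0.001,-0.44,-0.117,14],
])

```text
t: 2.9
tcp_pos: [0.4708, 0.2042, 0.4003]
tool_rot: [-0.706, -0.028, 0.707, -0.027]
force: [-1.3, -0.8, -0.1]
finger_gap: 0.7
```

```bash
python3 - <<'E'
from h import *
rel([.470,.206,.247],[.470,.206,.30])
s=snapshot("wrist");np.savez("w1.npz",**s); im=s["image"].copy()
for X in([.470,.206,.266],[.6455,.219,.17]):
    u,v=proj(s,X);print(u,v);cv2.circle(im,(int(u),int(v)),4,(0,0,255),1)
cv2.imwrite("pics/w1.png",im)
E
```

```text
2.9 tcp [0.4708 0.2042 0.4003] F [-1.31 -0.77 -0.06] gap 0.6997640039311294 q [1.900e-01 2.110e-01 1.459e+00 1.000e-03 1.474e+00 1.683e+00]
toolx [-0.0018  0.0011 -1.    ] yaw tool y -85.54
[0.47, 0.206, 0.247] [ 0.1533 -0.0017  0.0004]
[0.47, 0.206, 0.3] [ 0.1003 -0.0017  0.0005]
313.5631068007515 233.44819827242844
314.78593920988504 -12.488785416837317
```

View pics/w1.png

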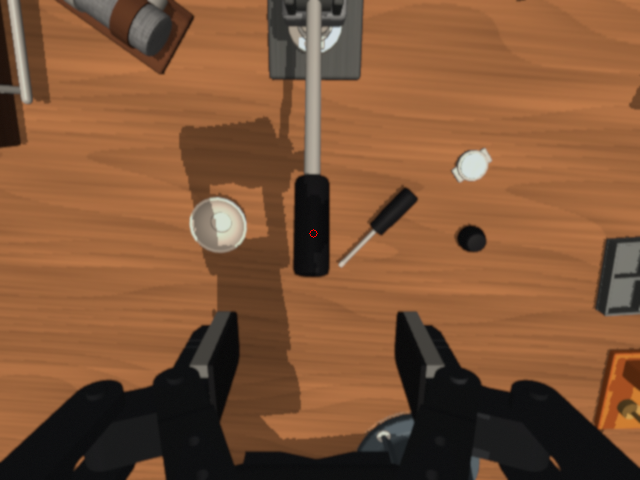

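The wrist view shows the grip at (311,225) with the projected estimate (313,233) on its axis, so it's well aligned between the fingers (tips at about (230,330) and (405,330)). Next I'll go down and close.

>>> play_rows([
  [0.03,-0.001,0,0],
  [0.06,-0.001,0,0],
  [0.09,-0.001,0,0],
  [0.11,-0.001,0,0],
  [0.13,-0.001,0,0],
  [0.145,-0.001,0,0],
  [0.153,-0.001,0,0],
  [0.153,-0.001,0,0],
  [0.153,-0.001,0,0],
])

```text
t: 3.85
tcp_pos: [0.4713, 0.2046, 0.248]
tool_rot: [-0.706, -0.027, 0.707, -0.026]
force: [0.6, -0.5, -0.2]
finger_gap: 0.702
```

>>> play_rows([
  [0,0,0,0],
  [0,0,0,0],
  [0,0,0,0],
  [0,0,0,0],
  [0,0,0,0],
  [0,0,0,0],
  [0,0,0,0],
  [0,0,0,0],
], claw=0, force=70)

```text
t: 4.65
tcp_pos: [0.4715, 0.2081, 0.2493]
tool_rot: [0.707, 0.029, -0.706, 0.023]
force: [-2.6, 8.6, 3.2]
finger_gap: 0.28
```

```bash
python3 - <<'E'
from h import *
rel()
st=manip.sense(); R=Ro.from_quat(st["tool_rot"])
u=np.array([.997,.075,0]); g=np.array([.470,.206,.266]); 
for a in np.arange(0,.96,.05):
    p=.5-a
    d=-u*.2*(np.cos(p)-np.cos(.5))+np.array([0,0,.2*(np.sin(p)-np.sin(.5))])
    print(round(a,2),d.round(4),R.inv().apply(d).round(4))
s=snapshot("side");cv2.imwrite("pics/s2.png",cv2.resize(s["image"][60:260,180:440],None,fx=3,fy=3))
E
```

```text
4.65 tcp [0.4715 0.2081 0.2493] F [-2.6   8.6   3.22] gap 0.2796706870030518 q [0.193 0.355 1.687 0.01  1.096 1.685]
toolx [ 0.0015  0.0091 -1.    ] yaw tool y -85.74
0.0 [0. 0. 0.] [0. 0. 0.]
0.05 [-0.0046 -0.0003 -0.0089] [0.0089 0.0001 0.0046]
0.1 [-0.0087 -0.0007 -0.018 ] [0.018  0.0002 0.0087]
0.15 [-0.0123 -0.0009 -0.0273] [0.0273 0.0003 0.0124]
0.2 [-0.0155 -0.0012 -0.0368] [0.0367 0.0003 0.0156]
0.25 [-0.0182 -0.0014 -0.0464] [0.0464 0.0004 0.0184]
0.3 [-0.0204 -0.0015 -0.0562] [0.0561 0.0005 0.0206]
0.35 [-0.0222 -0.0017 -0.066 ] [0.0659 0.0006 0.0224]
0.4 [-0.0234 -0.0018 -0.0759] [0.0759 0.0007 0.0236]
0.45 [-0.0242 -0.0018 -0.0859] [0.0858 0.0008 0.0244]
0.5 [-0.0244 -0.0018 -0.0959] [0.0958 0.0009 0.0247]
0.55 [-0.0242 -0.0018 -0.1059] [0.1058 0.001  0.0245]
0.6 [-0.0234 -0.0018 -0.1159] [0.1158 0.0011 0.0237]
0.65 [-0.0222 -0.0017 -0.1258] [0.1257 0.0011 0.0225]
0.7 [-0.0204 -0.0015 -0.1356] [0.1356 0.0012 0.0208]
0.75 [-0.0182 -0.0014 -0.1454] [0.1453 0.0013 0.0186]
0.8 [-0.0155 -0.0012 -0.155 ] [0.1549 0.0014 0.0159]
0.85 [-0.0123 -0.0009 -0.1645] [0.1644 0.0015 0.0127]
0.9 [-0.0087 -0.0007 -0.1738] [0.1737 0.0016 0.0091]
0.95 [-0.0046 -0.0003 -0.1829] [0.1829 0.0016 0.005 ]
```

View pics/s2.png

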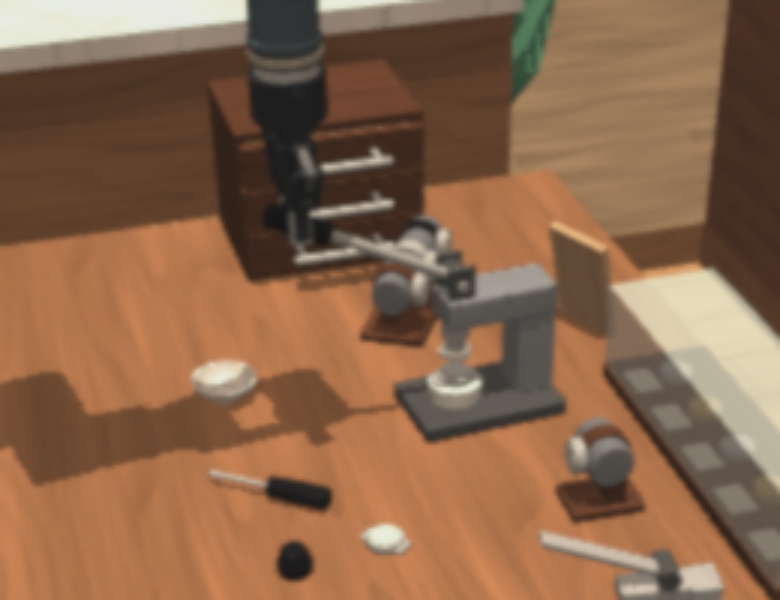

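The lever is gripped (gap 0.28, about 24 mm): the side view shows the fingers round the grip at crop (300,220). The y offset force should clear when the next call re-references its start pose. Next is the first half of the pull, along the arc.

>>> play_rows([
  [0.005,0,0.002,0],
  [0.009,0,0.005,0],
  [0.014,0,0.007,0],
  [0.018,0,0.009,0],
  [0.023,0,0.011,0],
  [0.027,0,0.012,0],
  [0.032,0,0.014,0],
  [0.037,0,0.016,0],
  [0.042,0,0.017,0],
  [0.046,0,0.018,0],
  [0.051,0,0.02,0],
  [0.056,0,0.021,0],
  [0.061,0,0.022,0],
  [0.066,0,0.022,0],
  [0.071,0,0.023,0],
  [0.076,0,0.024,0],
  [0.081,0,0.024,0],
  [0.086,0,0.024,0],
])

```text
t: 6.5
tcp_pos: [0.445, 0.2065, 0.1639]
tool_rot: [-0.706, -0.029, 0.708, -0.024]
force: [-7.0, -3.2, 7.0]
finger_gap: 0.281
```

```bash
cat >> h.py <<'E'
def look(n):
    s=snapshot("side"); cv2.imwrite(f"pics/{n}.png",cv2.resize(s["image"][90:240,200:400],None,fx=4,fy=4,interpolation=cv2.INTER_CUBIC)); return s
E
python3 - <<'E'
from h import *
rel(); look("s3")
E
```

```text
6.5 tcp [0.445  0.2065 0.1639] F [-6.98 -3.25  6.99] gap 0.2808180625215823 q [0.201 0.451 1.833 0.01  0.859 1.69 ]
toolx [-0.0031  0.0074 -1.    ] yaw tool y -85.7
```

View pics/s3.png

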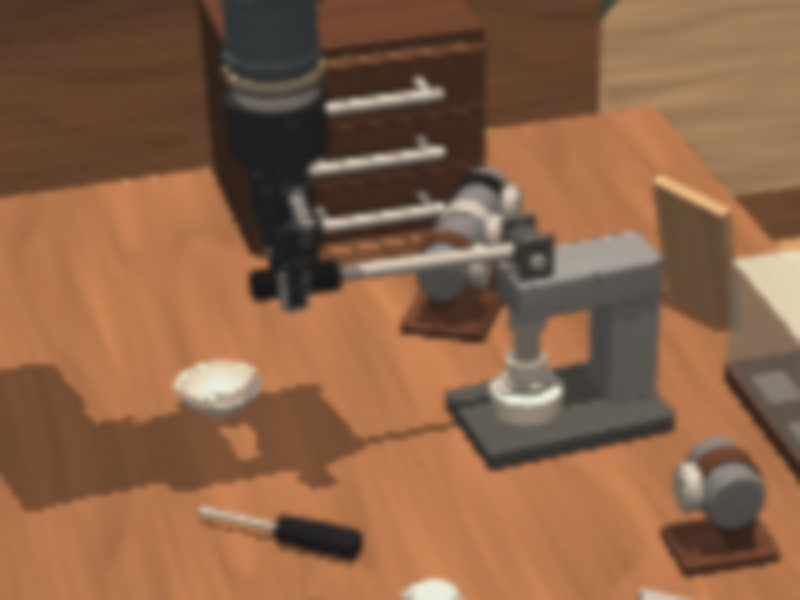

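Past level, about 0.43 rad, grip still held at crop (295,278). Now I'll pull the rest of the way to the stop.

>>> play_rows([
  [0.005,0,0.0,0],
  [0.01,0,0.0,0],
  [0.016,0,0.0,0],
  [0.021,0,0.0,0],
  [0.027,0,0.0,0],
  [0.032,0,-0.001,0],
  [0.037,0,-0.001,0],
  [0.042,0,-0.002,0],
  [0.047,0,-0.003,0],
  [0.052,0,-0.004,0],
  [0.057,0,-0.005,0],
  [0.062,0,-0.006,0],
  [0.067,0,-0.007,0],
  [0.072,0,-0.009,0],
  [0.077,0,-0.01,0],
  [0.082,0,-0.012,0],
  [0.087,0,-0.014,0],
  [0.092,0,-0.015,0],
  [0.094,0,-0.015,0],
  [0.094,0,-0.015,0],
])

```text
t: 8.55
tcp_pos: [0.4598, 0.2076, 0.0715]
tool_rot: [-0.706, -0.029, 0.707, -0.025]
force: [-4.7, -5.7, 17.9]
finger_gap: 0.285
```

```bash
python3 - <<'E'
from h import *
rel(); look("s4")
E
```

```text
8.55 tcp [0.4598 0.2076 0.0715] F [-4.68 -5.66 17.87] gap 0.28498069304760537 q [0.198 0.63  1.863 0.011 0.649 1.684]
toolx [-0.0023  0.0063 -1.    ] yaw tool y -85.64
```

View pics/s4.png

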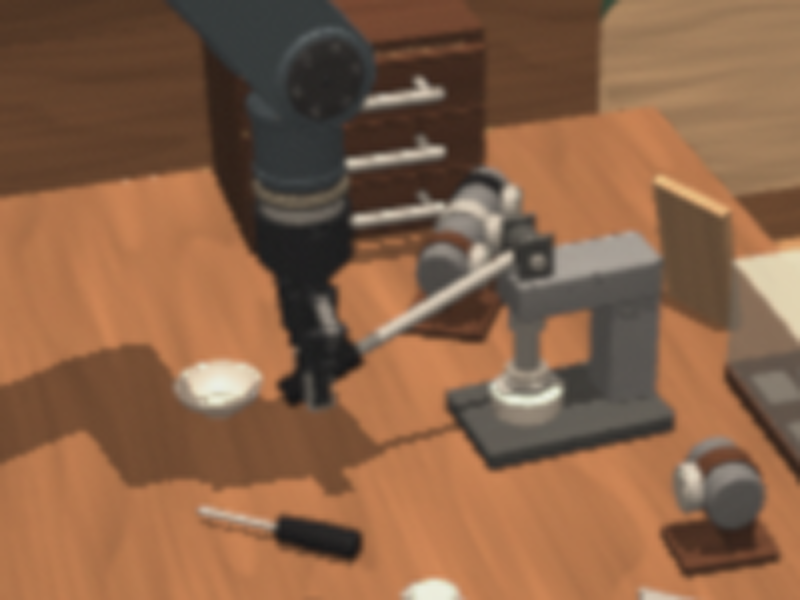

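Grasp point z is about 0.0905 against 0.092 expected at the stop, with the grip at crop (320,375). I'll check for slip from the shaft slope and nudge further down.

>>> play_rows([
  [0.003,0,-0.001,0],
  [0.006,0,-0.002,0],
  [0.006,0,-0.002,0],
])

```text
t: 8.9
tcp_pos: [0.4604, 0.2076, 0.07]
tool_rot: [-0.706, -0.029, 0.708, -0.025]
force: [-11.9, -5.1, 39.7]
finger_gap: 0.277
```

```bash
cat >> h.py <<'E'
def ang(s):
    P=xyz(s); im=s["image"].astype(int)
    M=(P[...,0]>.50)&(P[...,0]<.60)&(P[...,1]>.19)&(P[...,1]<.235)&(P[...,2]>.09)&(P[...,2]<.27)&(im.max(2)>90)&(np.ptp(im,axis=2)<45)
    Q=P[M]; k=np.polyfit(Q[:,0],Q[:,2],1); print("shaft px",len(Q),"slope ang",np.arctan(k[0]),"case_lever~",.5+np.arctan(k[0]), "resid",np.std(Q[:,2]-np.polyval(k,Q[:,0])).round(4))
E
python3 - <<'E'
from h import *
rel(); s=look("s5"); ang(s); ang(dict(np.load("side0.npz"))); ang(snapshot("top"))
E
```

```text
8.9 tcp [0.4604 0.2076 0.07  ] F [-11.92  -5.11  39.71] gap 0.277246502275701 q [0.198 0.633 1.862 0.011 0.648 1.684]
toolx [-0.003   0.0059 -1.    ] yaw tool y -85.62
shaft px 113 slope ang 0.4065821683521647 case_lever~ 0.9065821683521647 resid 0.004
shaft px 114 slope ang -0.5042978199042256 case_lever~ -0.004297819904225619 resid 0.0039
shaft px 142 slope ang 0.404681513095752 case_lever~ 0.904681513095752 resid 0.0035
```

Both cameras put the lever at 0.905 rad, and the force rose to 40 N, so it's at the stop. Now I'll ease it up, about 0.22 rad/s.

>>> play_rows([
  [-0.003,0,0.001,0],
  [-0.007,0,0.003,0],
  [-0.011,0,0.004,0],
  [-0.016,0,0.006,0],
  [-0.02,0,0.007,0],
  [-0.024,0,0.008,0],
  [-0.028,0,0.009,0],
  [-0.033,0,0.01,0],
  [-0.037,0,0.011,0],
  [-0.042,0,0.012,0],
  [-0.046,0,0.013,0],
  [-0.05,0,0.013,0],
  [-0.055,0,0.014,0],
  [-0.059,0,0.014,0],
  [-0.064,0,0.015,0],
  [-0.068,0,0.015,0],
  [-0.073,0,0.015,0],
  [-0.077,0,0.015,0],
  [-0.082,0,0.015,0],
  [-0.086,0,0.015,0],
])

```text
t: 11.0
tcp_pos: [0.4467, 0.2065, 0.1567]
tool_rot: [-0.707, -0.029, 0.707, -0.024]
force: [2.3, 5.0, 1.2]
finger_gap: 0.282
```

```bash
python3 - <<'E'
from h import *
rel(); s=look("s6"); ang(s)
E
```

```text
11.0 tcp [0.4467 0.2065 0.1567] F [2.26 5.01 1.15] gap 0.2823001802973361 q [0.201 0.464 1.838 0.009 0.838 1.689]
toolx [-4.e-04  7.e-03 -1.e+00] yaw tool y -85.63
shaft px 103 slope ang -0.04822415100491399 case_lever~ 0.451775848995086 resid 0.0032
```

>>> play_rows([
  [-0.005,0,0,0],
  [-0.01,0,-0.001,0],
  [-0.014,0,-0.001,0],
  [-0.019,0,-0.002,0],
  [-0.024,0,-0.003,0],
  [-0.029,0,-0.004,0],
  [-0.034,0,-0.005,0],
  [-0.038,0,-0.006,0],
  [-0.043,0,-0.007,0],
  [-0.048,0,-0.008,0],
  [-0.053,0,-0.01,0],
  [-0.057,0,-0.011,0],
  [-0.062,0,-0.013,0],
  [-0.066,0,-0.014,0],
  [-0.071,0,-0.016,0],
  [-0.076,0,-0.018,0],
  [-0.081,0,-0.02,0],
  [-0.086,0,-0.022,0],
  [-0.09,0,-0.024,0],
  [-0.093,0,-0.025,0],
])

```text
t: 13.05
tcp_pos: [0.472, 0.2082, 0.2466]
tool_rot: [-0.706, -0.03, 0.707, -0.024]
force: [12.1, 8.7, -34.7]
finger_gap: 0.282
```

>>> play_rows([
  [-0.002,0,-0.001,0],
  [-0.002,0,-0.001,0],
  [-0.002,0,-0.001,0],
])

```text
t: 13.35
tcp_pos: [0.4715, 0.2083, 0.2456]
tool_rot: [-0.705, -0.03, 0.708, -0.024]
force: [4.3, 4.2, -14.3]
finger_gap: 0.283
```

```bash
python3 - <<'E'
from h import *
rel(); s=look("s7"); ang(s)
E
```

```text
13.35 tcp [0.4715 0.2083 0.2456] F [  4.3    4.17 -14.26] gap 0.2830509991977656 q [0.193 0.363 1.686 0.01  1.096 1.684]
toolx [-0.0056  0.0083 -1.    ] yaw tool y -85.68
shaft px 102 slope ang -0.5101490923560922 case_lever~ -0.010149092356092182 resid 0.0035
```

The lever is home (-0.01 rad by camera) and resting on its home stop. Now I'll let go and lift clear.

>>> play_rows([
  [0,0,0,0],
  [0,0,0,0],
  [0,0,0,0],
  [0,0,0,0],
  [0,0,0,0],
  [0,0,0,0],
], claw=70)

```text
t: 14.0
tcp_pos: [0.4717, 0.2082, 0.246]
tool_rot: [-0.705, -0.03, 0.708, -0.024]
force: [-0.0, 0.1, -0.3]
finger_gap: 0.698
```

>>> play_rows([
  [-0.01,0,0,0],
  [-0.03,0,0,0],
  [-0.06,0,0,0],
  [-0.09,0,0,0],
  [-0.12,0,0,0],
  [-0.15,0,0,0],
  [-0.15,0,0,0],
  [-0.15,0,0,0],
])

```text
t: 14.8
tcp_pos: [0.4725, 0.207, 0.3971]
tool_rot: [-0.706, -0.03, 0.707, -0.024]
force: [0.6, -0.6, -0.7]
finger_gap: 0.702
```

```bash
python3 - <<'E'
from h import *
rel(); s=look("s8"); ang(s)
cv2.imwrite("pics/s8full.png",s["image"])
E
```

```text
14.8 tcp [0.4725 0.207  0.3971] F [ 0.65 -0.61 -0.73] gap 0.7022267048273821 q [0.191 0.216 1.461 0.009 1.466 1.685]
toolx [-0.0025  0.0085 -1.    ] yaw tool y -85.67
shaft px 108 slope ang -0.5009472667758488 case_lever~ -0.0009472667758487763 resid 0.0037
```

View pics/s8full.png

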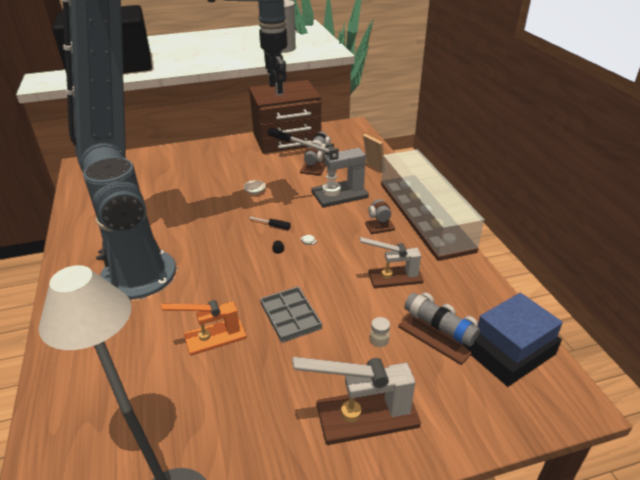

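View pics/s8.png

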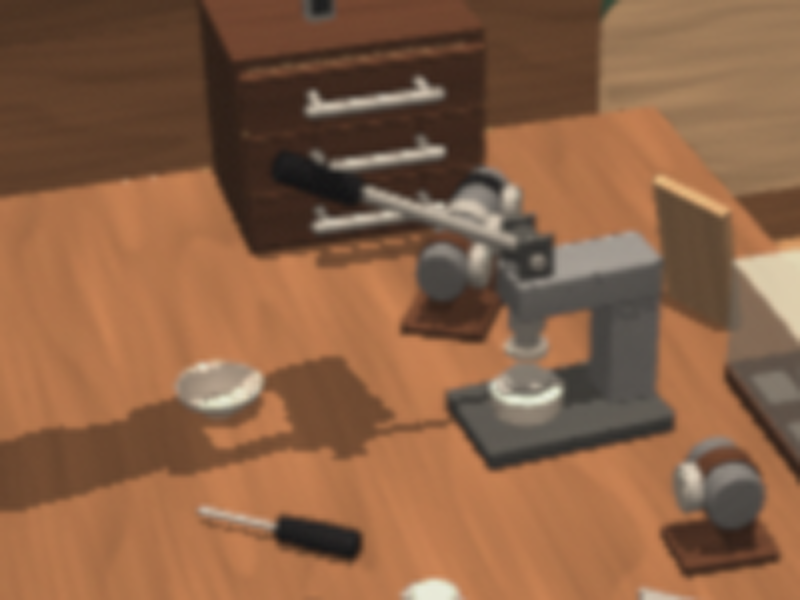

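The lever is home with its grip free at (280,133), the gripper is well clear above at (280,80), the back at (332,185) now sits lower in the nest, and the small punch at (395,260) is untouched. Handing in.

```bash
python3 -c "
from station import manip
print(manip.sign_off())"
```

```text
the job is handed in; nothing more can be done
None
```

I gripped the case press's black grip, pulled the lever down to its stop, eased it back up over about 4 s while holding on, let go at home and lifted clear. I handed in with the clock at about 15 s; the hand-in gave no verdict.

- **At the stop:** both cameras put the lever at about 0.905 rad. The force on the tool rose from about 18 N to 40 N on the last nudge, as expected against a stop.
- **On the way up:** I commanded about 0.22 rad/s, well under the 1.2 rad/s limit. I did not measure the peak speed; the only check part-way was 0.45 rad by camera.
- **At the end:** the side camera put the lever at about 0.00 rad after release, and the tool force was near zero with the gripper about 0.13 m above the grip.
- **Watch back:** in the side picture it looks lower in the nest. I did not measure its depth; that it is home is inferred from the lever passing 0.78 rad.
- **Strap punch:** its lever looks unchanged in the pictures and nothing came near it.
- **Disagreement:** my first estimate of the grip's sideways position was 2–4 mm off. The jaws centred themselves with about 9 N side force. The arm also pushed the lever against its home stop with up to about 37 N in total before I eased off, under the 120 N wrist limit.

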